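# Refit the sprung spindle in the counter's paper-roll holder

## Task

Put the spring-loaded spindle lying on the counter back into the paper-roll holder: squeeze its spring between the holder's two cheeks so that it fits, let both ends settle fully into the two cups, and let go of it. Do it gently, never running the spring hard against its stop or leaning hard on the holder, and leave the tin, jar, bowl and weight where they are.

Things in the scene. Friction and masses are not known exactly. Their poses are not given: they have to be found in the camera images.
- spindle: Loose sprung spindle, 0.16 kg: white square plastic bar 28 x 28 x 106 mm along its own y; origin at the bar's centre (14 mm above the counter at the start), z up. At the -y end a rigid steel stub. At the +y end a sprung steel rod with a coil round its base; overall 150 mm with the rod out. Its +y end starts pointing the holder's +y way, within 0.8 rad.
- stub_tip (a point): Tip of the spindle's rigid stub, 12 mm diameter, 14 mm long, with 2 mm rounded edge: at y = -67 mm of the spindle. The sprung rod at the other end has the same diameter and edge; its tip is at y = +83 mm when fully out, 30 mm beyond the bar.
- rod (a joint): How far the sprung rod is pushed into the bar, in m: 0 fully out, 0.023 at its hard stop. The spring pushes out with 3 N at 0, growing by 0.4 N per mm (12.2 N at the stop). With the spindle seated in both cups it reads 0.005.
- holder: Paper-roll holder, fixed: dark base plate 76 (x) x 206 (y) x 12 mm, origin at the centre of its underside, z up. On it a grey U-shaped carriage with two upright cheeks facing each other along y, each 50 mm wide, 14 mm thick, inner faces 133 mm apart. The +y cheek is tall (top at z = 112 mm), the -y one short (top at 76 mm). A round cup in each inner face.
- holder_mid (a point): Point on the base plate's mid-line at cup height (holder x = 0, y = 0, z = 62 mm). Both cup centres lie on the y line through it; cups: 15 mm bore, 6 mm deep, 2 mm chamfered mouth. The carriage is clamped up to 14 mm either way in y from this middle (inner faces then at y = +-66.5 mm plus the shift); the shift is not reported: feel or see it. It holds firm in use.
- tin: Plain closed metal tin, 66 mm diameter, 75 mm high, origin under its centre; leave it alone.
- jar: Amber glass jar, 72 mm diameter, 90 mm high, origin under its centre; leave it alone.
- bowl: Steel bowl, 130 mm diameter, 50 mm high, origin under its centre; leave it alone.
- weight: Brass scale weight with a knob, 42 mm diameter, 58 mm high, origin under its centre; leave it alone.

How it is judged:
On the way, in this order (a step that is already met when the one before it is completed fails the run):
1. the spindle is lifted off the counter with its spring still out (height (world z) of spindle above 0.04 m and value of joint rod below 0.004 m), for 0.1 s.
2. its spring is squeezed at the holder, over 9.5 mm in (value of joint rod above 0.0095 m and horizontal distance between spindle and holder below 0.06 m and contact force between spindle and holder above 2 N), for 0.1 s.
At the end, for the whole second after the job is handed in: The spindle rests released between the cheeks with both ends in the cups: its bar centre within 4 mm of the cup axis sideways and 57 to 65 mm above the counter, parallel to the holder's y axis within 0.05 rad, the rod pushed in between 3 and 7.5 mm (5 mm is both ends fully home), at rest (value of joint rod between 0.003 and 0.0075 m and z of spindle in the frame of holder between 0.057 and 0.065 m and x of spindle in the frame of holder between -0.004 and 0.004 m and angle between the y axis of spindle and the y axis of holder, either way round below 0.05 rad and linear speed of spindle below 0.02 m/s); the robot touches nothing.
It fails at once if anything presses on the holder with more than 25 N (contact force between anything else and holder above 25 N).
It fails at once if the tin is moved over 15 mm (distance of tin from where it was at the start of the episode above 0.015 m).
It fails at once if the jar is moved over 15 mm (distance of jar from where it was at the start of the episode above 0.015 m).
It fails at once if the bowl is moved over 15 mm (distance of bowl from where it was at the start of the episode above 0.015 m).
It fails at once if the weight is moved over 15 mm (distance of weight from where it was at the start of the episode above 0.015 m).
It also fails if it takes over 58 s, if anything falls off the work surface, if the arm or the gripper's body presses on something with over 40 N, if the wrist force passes 120 N, or if a joint passes its speed limit or range.

## Robot

A 7-joint arm with a two-finger parallel gripper is mounted at the origin on the work surface. World frame = base frame: x ahead of the robot, y to its left, z up, the work surface at z = 0. Lengths are in m, angles in rad, forces in N, time in s.
With the tool pointing down it reaches from about 0.35 to 0.9 m from the base axis. Payload 8.1 kg.
Tool frame: the origin (TCP) lies at the centre of the arm's flange, where the gripper is bolted on; the fingertips stand 178 mm ahead of it and the grasp point (between the pads) lies 159 mm ahead of it; x points along the fingers, z is the direction in which the jaws open and shut, and the axes are right-handed (so a half turn about x gives the same grasp; the last joint's range is limited). The gripper opens to 92 mm and grips with 3 to 60 N. Pads are 19 mm wide; open, the fingers measure 130 mm over their backs; the gripper's body (75 mm by 190 mm) begins 47 mm behind the grasp point.
Start: joints at [-1.218, 0.434, 0.025, 1.573, -0.012, 1.134, -0.075], TCP at [0.275, 0.561, 0.405] pointing down, gripper open.
Joint ranges: [-2.62, 2.62], [-0.44, 2.09], [-1.27, 1.32], [0.08, 2.57], [-1.32, 4.46], [0.12, 2], [-2.74, 2.74]. Speed limits (rad/s): [2.22, 2.22, 3.01, 3.01, 3.14, 3.14, 3.14].

## Interface

Orientations are given as a rotation vector (axis times angle).
In Python, from cell import arm, get_image, search_frame, pinpoint gives the robot as it stands.
- The arm moves only by the tool arm_command, never from a script. Its argument "motion" is a list of rows, each a list of 7 numbers: the finger opening in mm, from 0 to 91.8, then the shift along the tool's x, y, z in mm, then the turn, a rotation vector about the tool's x, y, z in degrees. In form: [[fingers, x, y, z, ax, ay, az], ...]. A call has 1 to 5 rows; each row shifts and turns the commanded pose from where the row before left it, along the tool's axes as they then stand; what a row does not reach is not made up. A row lasts 1/8 s, in which the tool goes at most 62.5 mm and 10.7 degrees, less where a joint would pass 70% of its speed; a pose out of reach is approached as far as the arm can. A call with a gripper value outside its range is refused whole. The fingers move at their own pace and stop on an object; "newtons" is the grip in N (left out, the last holds). Time passes only in rows, so rows that do not move let the fingers close. It gives the time, the measured TCP pose, the force and the opening at its end, in the units of the state.
- arm.observe(): the state, without advancing time (a new reading comes with each control period).
- get_image(name): name is "scene" or "top" or "wrist"; returns a dict with "frame" (384x512x3 uint8, red, green, blue), "range_z" (384x512 float32, m along the optical axis (not along the pixel's ray), 0 where there is no reading), "K" (3x3 intrinsics, pixels), "distortion" ([k1, k2, p1, p2, k3] as OpenCV has them; the pictures are not rectified), "origin" and "rotation" of the camera in the world; the wrist camera has in their place "tool_from_camera" (4x4, takes a point from camera to tool coordinates, whose origin is the TCP and whose axes are the tool frame's). Camera axes: x right, y down, z forward; pixel columns grow to the right and rows downward; lengths in m; the calibration is good to about 2 mm. A picture is of the moment at which its call begins: read the wrist's pose just before it.
- arm.sign_off(): hands the job in, once; it reports no verdict.
Trained networks look in the newest picture that a camera, given by its name, has taken for a name from the list of things; names that differ only in an ending like _2 or _b are one class to them, and where a whole thing is asked for, a point or a joint stands for the part that bears it (a point fixed in the world has none). Each returns a list of dicts, best first, with "p" (0 to 1); they miss things now and then, are a little off and sometimes report something else, mostly with a low value. They report only what shows in the picture. A call takes as long as a camera call.
- search_frame(camera, target): "point" ([x, y, z] in m, in world coordinates, good to about 4 mm: the middle of the surface that is visible of it).
- pinpoint(camera, target): "point" ([x, y, z] in m, in world coordinates, good to about 4 mm: a listed point, or the origin of a listed thing).
The state is a dict: "clock": time; "joints": joint angles; "dq": joint speeds; "joint_efforts": joint torques, N m; "position": TCP position; "ee_rot": TCP orientation; "force": force on the tool from outside, world axes, zero at the start; "ft_torque": the same for the moment, N m; "width": opening from 0.0 (shut) to 1.0 (fully open).
Only numpy, scipy, OpenCV 4.12 (cv2) and the standard library are available. Lean on these libraries where they do the work, as an engineer would, in place of code of your own. Each camera call takes 0.05 s, during which the arm holds its last target. There are 200 camera calls.

## Working session

There is one attempt and no reset: what is moved stays moved. The work goes in short steps, Python scripts to look and compute and a tool call to move; the robot and the scene stay as the last step left them, time stands still between calls to the robot, and variables do not carry over. Pictures are saved under pics/ and viewed, about 8 in all and at most 12, crops included, and the job is handed in when it is done.

Besides the shell and the picture viewer there is one more tool, called after ">>>" as name([rows], argument=value, ...), one row to a line, values as JSON. arm_command: Moves the arm, as the interface text tells. Its arguments: {"type":"object","properties":{"motion":{"type":"array"},"newtons":{"type":"number"}},"required":["motion"]}

```bash
mkdir -p pics; ls; cat > h.py <<'E'
import numpy as np, cv2
from scipy.spatial.transform import Rotation as R
from cell import arm, get_image, search_frame, pinpoint
def cam(name):
    s=arm.observe(); im=get_image(name)
    if 'origin' in im: Rc=np.array(im['rotation']);o=np.array(im['origin'])
    else:
        T=np.array(im['tool_from_camera']); Rt=R.from_rotvec(s['ee_rot']).as_matrix()
        Rc=Rt@T[:3,:3]; o=np.array(s['position'])+Rt@T[:3,3]
    if Rc.shape!=(3,3): Rc=R.from_rotvec(Rc).as_matrix()
    return im,Rc,o
def cloud(im,Rc,o):
    K=np.array(im['K']);z=im['range_z'];h,w=z.shape
    u,v=np.meshgrid(np.arange(w),np.arange(h))
    p=cv2.undistortPoints(np.stack([u,v],-1).reshape(-1,1,2).astype(float),K,np.array(im['distortion'])).reshape(h,w,2)
    P=np.dstack([p*z[...,None],z])@Rc.T+o
    P[z<=0]=np.nan
    return P
def save(im,n): cv2.imwrite('pics/'+n,im['frame'][...,::-1])
E
python3 - <<'E'
from h import *
s=arm.observe();print({k:np.round(v,3) for k,v in s.items()})
a=[]
for c in('scene','top'):
    im,Rc,o=cam(c);print(c,o,np.round(Rc,2).tolist());a.append(im['frame'])
    for t in('spindle','stub_tip','rod','holder','holder_mid','tin','jar','bowl','weight'):
        r=pinpoint(c,t)[:2] if t!='rod' else search_frame(c,t)[:2]
        print(c,t,[(np.round(x['point'],3),round(x['p'],2)) for x in r])
f=np.vstack(a);cv2.imwrite('pics/a.png',cv2.resize(f[...,::-1],(400,600)))
cv2.imwrite('pics/top.png',a[1][...,::-1])
E
```

```text
pics
{'clock': np.float64(0.0), 'joints': array([-1.218,  0.435,  0.025,  1.574, -0.012,  1.134, -0.075]), 'dq': array([-0.   , -0.001, -0.   ,  0.002,  0.001,  0.001,  0.001]), 'joint_efforts': array([-1.0000e-03, -6.6787e+01,  9.8500e-01, -3.1444e+01, -6.1000e-02,
        4.3000e-02,  0.0000e+00]), 'position': array([0.275, 0.561, 0.404]), 'ee_rot': array([-0.868,  1.392,  0.867]), 'force': array([-0.172, -0.619, -0.18 ]), 'ft_torque': array([ 0.004,  0.03 , -0.033]), 'width': np.float64(0.997)}
scene [1.14853595 0.23146697 0.77444805] [[-0.35, 0.71, -0.61], [0.94, 0.26, -0.23], [-0.0, -0.65, -0.76]]
scene spindle [(array([ 0.469, -0.245,  0.015]), 0.97)]
scene stub_tip [(array([ 0.498, -0.306,  0.014]), 0.88)]
scene rod [(array([ 0.445, -0.182,  0.017]), 0.37)]
scene holder [(array([0.543, 0.136, 0.002]), 0.59)]
scene holder_mid [(array([0.544, 0.131, 0.064]), 0.63)]
scene tin [(array([ 0.713, -0.055, -0.002]), 0.95)]
scene jar [(array([ 0.699, -0.261,  0.002]), 0.91)]
scene bowl [(array([0.619, 0.398, 0.001]), 0.63)]
scene weight [(array([0.739, 0.114, 0.003]), 0.92), (array([ 0.47 , -0.245,  0.013]), 0.39)]
top [0.45688599 0.03141521 0.97963478] [[0.01, -0.98, 0.18], [-1.0, -0.01, 0.02], [-0.01, -0.18, -0.98]]
top spindle [(array([ 0.472, -0.242,  0.012]), 0.9), (array([0.542, 0.138, 0.001]), 0.24)]
top stub_tip [(array([ 0.496, -0.303,  0.012]), 0.73)]
top rod [(array([ 0.439, -0.183,  0.019]), 0.51), (array([0.733, 0.11 , 0.035]), 0.3)]
top holder [(array([ 0.54 ,  0.132, -0.002]), 0.93)]
top holder_mid [(array([0.543, 0.137, 0.062]), 0.61)]
top tin [(array([ 0.708, -0.051, -0.   ]), 0.6), (array([ 0.706, -0.265,  0.001]), 0.22)]
top jar [(array([ 0.701, -0.267, -0.001]), 0.61)]
top bowl [(array([0.616, 0.401, 0.   ]), 0.67)]
top weight [(array([ 0.742,  0.112, -0.002]), 0.62)]
```

View pics/top.png

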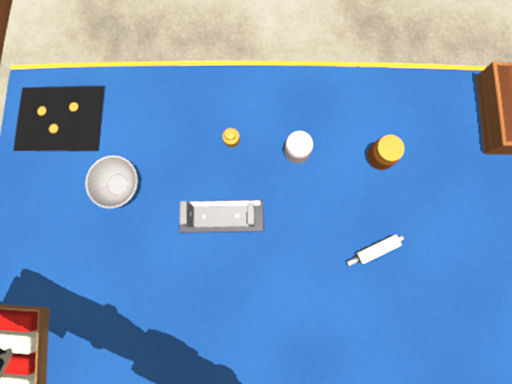

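```bash
python3 - <<'E'
from h import *
im,Rc,o=cam('top');P=cloud(im,Rc,o)
m=(abs(P[...,0]-.54)<.14)&(abs(P[...,1]-.134)<.14)
for lo,hi in((.006,.022),(.066,.086),(.102,.122)):
    k=m&(P[...,2]>lo)&(P[...,2]<hi);q=P[k]
    r=cv2.minAreaRect(q[:,:2].astype(np.float32)*1000);print(lo,len(q),r,q.mean(0).round(4))
k=(abs(P[...,0]-.47)<.1)&(abs(P[...,1]+.243)<.1)&(P[...,2]>.007)&(P[...,2]<.06);q=P[k]
print(len(q),cv2.minAreaRect(q[:,:2].astype(np.float32)*1000),np.percentile(q[:,2],[5,50,95]))
E
```

```text
0.006 2123 ((553.921875, 150.4246368408203), (171.30191040039062, 233.34445190429688), 23.680870056152344) [0.5434 0.1281 0.0139]
0.066 183 ((544.1384887695312, 132.34686279296875), (49.86170196533203, 153.3562774658203), 1.2395873069763184) [0.5455 0.0952 0.0762]
0.102 147 ((542.15869140625, 208.5619354248047), (49.01780319213867, 13.592996597290039), 3.676419973373413) [0.5435 0.2084 0.1112]
675 ((466.64007568359375, -237.01852416992188), (29.19662857055664, 149.8874053955078), 24.91135025024414) [0.01497306 0.02650956 0.02953836]
```

The top view matches the networks: holder at px (221,215) with its tall cheek on the left (+y), spindle at (376,250) with its rod end at (350,262). The spindle's yaw is about +25°.

```bash
cat >> h.py <<'E'
def rot_for(yaw,ref):
    "tool x down, jaw z along spindle-x at yaw; choose half turn nearest ref"
    out=[]
    for s in(1,-1):
        z=s*np.array([np.cos(yaw),np.sin(yaw),0]);x=np.array([0,0,-1.]);M=np.stack([x,np.cross(z,x),z],1)
        out.append(R.from_matrix(M))
    return min(out,key=lambda r:(ref.inv()*r).magnitude())
def delta(p,yaw):
    s=arm.observe();r=R.from_rotvec(s['ee_rot']);t=rot_for(yaw,r)
    print('pos',np.round(s['position'],4),'shift mm',np.round(r.inv().apply(np.array(p)-s['position'])*1000,1),'then turn',np.round(np.degrees((r.inv()*t).as_rotvec()),2), 'or shift after turn',np.round(t.inv().apply(np.array(p)-s['position'])*1000,1))
E
python3 - <<'E'
from h import *
s=arm.observe();print(np.round(R.from_rotvec(s['ee_rot']).as_matrix(),3).tolist())
delta([.47,-.244,.30],np.radians(24.9))
im,Rc,o=cam('top');P=cloud(im,Rc,o)
m=(abs(P[...,0]-.54)<.05)
for lo,hi,ya,yb in((.068,.084,.03,.1),(.104,.12,.18,.24),(.008,.016,.0,.27)):
    k=m&(P[...,2]>lo)&(P[...,2]<hi)&(P[...,1]>ya)&(P[...,1]<yb);q=P[k]
    print(lo,len(q),cv2.minAreaRect(q[:,:2].astype(np.float32)*1000),q[:,:2].min(0),q[:,:2].max(0),q.mean(0).round(4))
im2,_,_=cam('wrist');print(im2['tool_from_camera'])
E
```

```text
[[0.0, -0.898, 0.44], [0.0, 0.44, 0.898], [-1.0, -0.0, 0.0]]
pos [0.2751 0.5612 0.4048] shift mm [ 104.7 -529.4 -637.2] then turn [38.98  0.   -0.  ] or shift after turn [ 104.8 -812.4 -162.3]
0.068 140 ((546.5244140625, 62.72196578979492), (48.217472076416016, 13.800191879272461), 1.0101605653762817) [0.52241241 0.05554564] [0.57070953 0.06995314] [0.5473 0.0621 0.0756]
0.104 145 ((542.0460815429688, 209.00930786132812), (49.0380744934082, 13.472086906433105), 3.066439151763916) [0.51764112 0.20253788] [0.56687714 0.21630219] [0.5435 0.2085 0.1111]
0.008 1571 ((544.8790283203125, 136.56002807617188), (76.26943969726562, 205.3984375), 2.224907159805298) [0.50592753 0.03289162] [0.58393627 0.24037536] [0.5431 0.1249 0.0128]
[[ 5.83847693e-04 -2.73724158e-01  9.61808060e-01  2.00076039e-02]
 [-7.47721299e-04 -9.61808075e-01 -2.73723709e-01  7.42018063e-02]
 [ 9.99999550e-01 -5.59351417e-04 -7.66218809e-04 -3.97576495e-04]
 [ 0.00000000e+00  0.00000000e+00  0.00000000e+00  1.00000000e+00]]
```

>>> arm_command([
  [91.8,0,0,0,9.75,0,0],
  [91.8,0,0,0,9.75,0,0],
  [91.8,0,0,0,9.75,0,0],
  [91.8,0,0,0,9.75,0,0],
  [91.8,0,-60,-12,0,0,0],
], newtons=50)

```text
clock: 1.78
position: [0.2875, 0.5045, 0.404]
ee_rot: [-0.342, 1.544, 0.344]
force: [1.6, -0.3, 0.7]
width: 1.006
```

>>> arm_command([
  [91.8,0,-60,-12,0,0,0],
  [91.8,0,-60,-12,0,0,0],
  [91.8,0,-60,-12,0,0,0],
  [91.8,0,-60,-12,0,0,0],
  [91.8,0,-60,-12,0,0,0],
])

```text
clock: 2.4
position: [0.3615, 0.2023, 0.405]
ee_rot: [-0.34, 1.543, 0.341]
force: [1.9, -0.7, -0.2]
width: 0.998
```

>>> arm_command([
  [91.8,10,-60,-12,0,0,0],
  [91.8,20,-60,-12,0,0,0],
  [91.8,20,-60,-12,0,0,0],
  [91.8,20,-60,-12,0,0,0],
  [91.8,20,-40,-12,0,0,0],
])

```text
clock: 3.02
position: [0.4239, -0.0722, 0.3163]
ee_rot: [-0.34, 1.542, 0.339]
force: [0.7, 0.9, 0.4]
width: 0.997
```

```bash
python3 - <<'E'
from h import *
delta([.47,-.244,.30],np.radians(24.9))
im,Rc,o=cam('wrist');save(im,'w1.png')
for t in('spindle','stub_tip'):print(t,[(np.round(x['point'],4),round(x['p'],2)) for x in pinpoint('wrist',t)[:2]])
P=cloud(im,Rc,o);k=(abs(P[...,0]-.47)<.1)&(abs(P[...,1]+.243)<.1)&(P[...,2]>.022)&(P[...,2]<.05);q=P[k]
print(len(q),cv2.minAreaRect(q[:,:2].astype(np.float32)*1000),np.percentile(q[:,2],[5,50,95]))
E
```

```text
pos [ 0.4239 -0.0722  0.3163] shift mm [  16.5 -175.3  -30.2] then turn [-0.1   0.09  0.07] or shift after turn [  16.3 -175.2  -30.5]
spindle [(array([ 0.4672, -0.2515,  0.0139]), 0.71)]
stub_tip []
471 ((447.5305480957031, -204.42205810546875), (27.996736526489258, 29.4017391204834), 24.50139617919922) [0.02318678 0.02767033 0.0290376 ]
```

>>> arm_command([
  [91.8,10,-60,-10,0,0,0],
  [91.8,6,-60,-10,0,0,0],
  [91.8,0,-55,-10,0,0,0],
  [91.8,0,0,0,0,0,0],
])

```text
clock: 3.68
position: [0.4704, -0.2443, 0.3012]
ee_rot: [-0.339, 1.543, 0.335]
force: [-1.1, 0.1, 0.2]
width: 1.0
```

```bash
python3 - <<'E'
from h import *
delta([.47,-.244,.173],np.radians(24.9))
im,Rc,o=cam('wrist');save(im,'w1.png')
for t in('spindle','stub_tip'):print(t,[(np.round(x['point'],4),round(x['p'],2)) for x in pinpoint('wrist',t)[:2]])
P=cloud(im,Rc,o);k=(abs(P[...,0]-.47)<.1)&(abs(P[...,1]+.243)<.1)&(P[...,2]>.022)&(P[...,2]<.05);q=P[k]
print(len(q),cv2.minAreaRect(q[:,:2].astype(np.float32)*1000),np.percentile(q[:,2],[5,50,95]))
E
```

```text
pos [ 0.4704 -0.2443  0.3012] shift mm [128.2   0.9  -0.3] then turn [-0.27  0.02  0.18] or shift after turn [128.2   0.5  -0.2]
spindle [(array([ 0.4668, -0.2488,  0.0137]), 0.83)]
stub_tip [(array([ 0.4985, -0.3086,  0.0131]), 0.8)]
3166 ((465.9217834472656, -242.4567413330078), (28.022626876831055, 112.95922088623047), 25.05347442626953) [0.02614698 0.02796766 0.02913607]
```

View pics/w1.png

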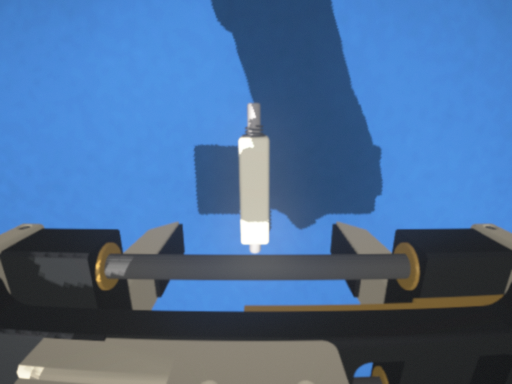

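The bar lies squarely between the fingers, at px (255,190) with the rod end up. The fingertips need to stop about 3 mm above the counter.

>>> arm_command([
  [91.8,50,-1,-1,0,0,0],
  [91.8,40,0,0,0,0,0],
  [91.8,25,0,0,0,0,0],
  [91.8,5,0,0,0,0,0],
  [20,0,0,0,0,0,0],
])

```text
clock: 4.45
position: [0.4697, -0.2415, 0.1811]
ee_rot: [-0.341, 1.543, 0.342]
force: [-0.4, -0.5, -0.2]
width: 0.932
```

>>> arm_command([
  [20,0,0,0,0,0,0],
  [20,0,0,0,0,0,0],
  [20,0,0,0,0,0,0],
  [20,0,0,0,0,0,0],
])

```text
clock: 4.95
position: [0.4694, -0.2425, 0.1806]
ee_rot: [-0.341, 1.544, 0.34]
force: [0.1, -0.9, 0.3]
width: 0.509
```

Still closing.

>>> arm_command([
  [20,0,0,0,0,0,0],
  [20,0,0,0,0,0,0],
  [20,0,0,0,0,0,0],
  [20,0,0,0,0,0,0],
])

```text
clock: 5.45
position: [0.4691, -0.2426, 0.1805]
ee_rot: [-0.34, 1.544, 0.34]
force: [-1.7, -0.9, 1.2]
width: 0.3
```

>>> arm_command([
  [20,-10,0,0,0,0,0],
  [20,-40,0,0,0,0,0],
  [20,-50,0,0,0,0,0],
  [20,-20,0,0,0,0,0],
  [20,0,0,0,0,0,0],
])

```text
clock: 6.08
position: [0.4699, -0.2425, 0.3022]
ee_rot: [-0.342, 1.54, 0.34]
force: [0.0, 0.0, -2.4]
width: 0.302
```

```bash
python3 - <<'E'
from h import *
s=arm.observe();print(s['width']*92,s['force'])
im,Rc,o=cam('wrist');save(im,'w2.png')
for t in('spindle','stub_tip'):
  for x in pinpoint('wrist',t)[:1]:
    print(t,np.round(x['point'],4),x['p'],'tool mm',R.from_rotvec(s['ee_rot']).inv().apply(np.array(x['point'])-s['position'])*1000)
P=cloud(im,Rc,o);T=(P-s['position'])@R.from_rotvec(s['ee_rot']).as_matrix()*1000
np.save('T.npy',T)
k=(abs(T[...,2])<25)&(T[...,0]>135)&(T[...,0]<200)&(T[...,1]>-90)&(T[...,1]<110);q=T[k]
print(len(q),q.min(0),q.max(0))
for y in range(-80,100,8):
  a=q[(q[:,1]>=y)&(q[:,1]<y+8)]
  if len(a):print(y,len(a),np.percentile(a[:,0],[3,50]).round(1),a[:,2].min().round(1),a[:,2].max().round(1))
# target: 
delta([.5445,.136,.30],np.radians(1.9))
E
```

```text
27.785895149612266 [ 0.02072481  0.02251694 -2.39568592]
spindle [ 0.474  -0.2487  0.1326] 0.86 tool mm [169.61230439  -6.96743669   0.62051098]
9089 [135.79447401 -31.2591919  -24.98396402] [178.0159448   80.76740559  24.99163726]
-32 428 [151.3 152.4] -14.7 13.0
-24 591 [151.5 152.5] -14.3 12.9
-16 251 [141.8 152.3] -14.5 13.1
-8 23 [136.8 138.1] -14.6 13.0
0 514 [151.  152.4] -14.4 13.0
8 1838 [139.8 152.5] -25.0 25.0
16 786 [151.3 152.5] -14.3 13.5
24 807 [151.3 152.5] -14.6 13.2
32 865 [151.3 152.5] -14.5 13.5
40 903 [151.3 152.5] -14.3 13.3
48 835 [152.2 156.8] -14.0 13.0
56 431 [158.  161.1] -9.0 8.2
64 381 [159.8 161.5] -6.4 5.5
72 399 [159.9 161.7] -6.3 5.4
80 37 [160.5 162. ] -5.7 4.3
pos [ 0.469  -0.242   0.2995] shift mm [-3.000e-01  3.111e+02  2.276e+02] then turn [23.   -0.06 -0.06] or shift after turn [ -0.5 375.3  88. ]
```

View pics/w2.png

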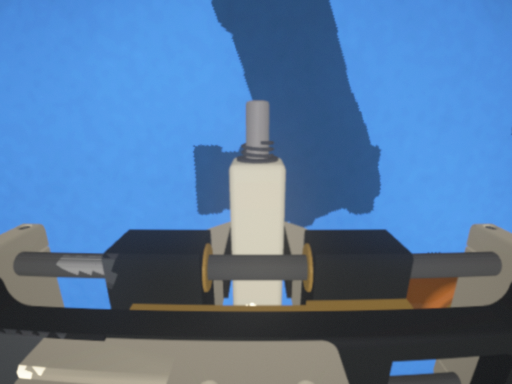

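The grasp is centred and level. In the tool frame the rod tip is at y≈+81, the bar centre at y≈−2 and the bar axis at x≈166.5 mm.

>>> arm_command([
  [20,-10,0,0,7.65,0,0],
  [20,-10,0,0,7.65,0,0],
  [20,-10,0,0,7.7,0,0],
  [20,-10,56,15,0,0,0],
  [20,0,57,15,0,0,0],
])

```text
clock: 6.85
position: [0.4957, -0.1277, 0.34]
ee_rot: [-0.024, 1.571, 0.023]
force: [1.0, 0.6, -1.8]
width: 0.299
```

>>> arm_command([
  [20,0,57,15,0,0,0],
  [20,0,57,15,0,0,0],
  [20,0,57,15,0,0,0],
  [20,0,55,14,0,0,0],
  [20,0,0,0,0,0,0],
])

```text
clock: 7.48
position: [0.5472, 0.1051, 0.3385]
ee_rot: [-0.032, 1.573, 0.033]
force: [1.1, -0.8, -1.8]
width: 0.302
```

>>> arm_command([
  [20,0,0,0,0,0,0],
])

```text
clock: 7.6
position: [0.5467, 0.099, 0.3393]
ee_rot: [-0.027, 1.573, 0.025]
force: [-0.2, -0.1, -1.8]
width: 0.304
```

```bash
cat > look.py <<'E'
from h import *
import sys
s=arm.observe();print(s['clock'],s['width']*92,s['force'])
delta([.5445,.100,.2606],np.radians(1.9))
im,Rc,o=cam('wrist');save(im,sys.argv[1])
P=cloud(im,Rc,o);s_=np.array(s['position']);M=R.from_rotvec(s['ee_rot']).as_matrix();T=(P-s_)@M*1000
zt=P[...,2]
k=(zt>.1)&(zt<.118)&(P[...,1]>.17)&(P[...,1]<.25)&(abs(P[...,0]-.54)<.06)
q=P[k];print('tall',len(q),cv2.minAreaRect(q[:,:2].astype(np.float32)*1000));q=T[k]
print('in tool',cv2.minAreaRect(q[:,1:].astype(np.float32)),'min/max',q.min(0),q.max(0))
k=(abs(T[...,2])<10)&(T[...,0]>155)&(T[...,0]<172)&(T[...,1]>66)&(T[...,1]<95);q=T[k]
print('rod tool',len(q),q.min(0),q.max(0))
E
python3 look.py w3.png
```

```text
7.6 28.004606717885853 [-0.23847365 -0.07758572 -1.82043743]
pos [0.5467 0.099  0.3393] shift mm [78.7  1.2 -2. ] then turn [-0.01 -0.12  0.08] or shift after turn [78.7  1.1 -2.2]
tall 1718 ((541.0193481445312, 207.72584533691406), (50.40028381347656, 14.27879810333252), 2.0078907012939453)
in tool ((109.23942565917969, -1.6427783966064453), (50.40072250366211, 14.275985717773438), 89.88372802734375) min/max [225.09520334 102.1148997  -26.85749313] [239.00253619 116.42440551  23.54864413]
rod tool 711 [158.83273264  66.00818775  -6.3192348 ] [166.9729333   80.59898926   5.51066797]
```

View pics/w3.png

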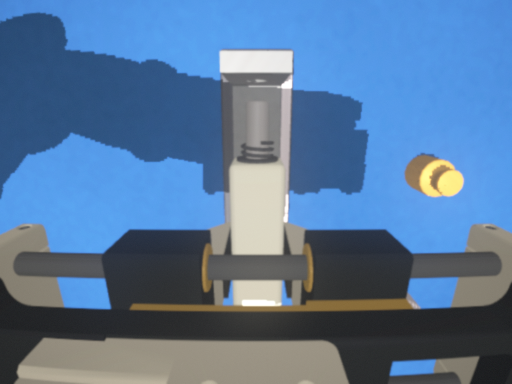

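The rod (px 258,100–145) points squarely at the tall cheek (top edge at px 257,62), 21 mm short of it and about 1.2 mm off sideways. I'll correct that while descending, staying above the short cheek.

>>> arm_command([
  [20,40,0,-1.2,0,0,0],
  [20,30,0,0,0,0,0],
  [20,8.5,0,0,0,0,0],
  [20,0,10,0,0,0,0],
  [20,0,4,0,0,0,0],
])

```text
clock: 8.28
position: [0.546, 0.114, 0.263]
ee_rot: [-0.025, 1.569, 0.027]
force: [-0.5, 1.7, -1.8]
width: 0.302
```

>>> arm_command([
  [20,0,2,0,0,0,0],
  [20,0,0,0,0,0,0],
  [20,0,0,0,0,0,0],
])

```text
clock: 8.65
position: [0.5455, 0.1151, 0.2623]
ee_rot: [-0.026, 1.57, 0.026]
force: [0.1, 0.1, -1.1]
width: 0.3
```

>>> arm_command([
  [20,0,2,0,0,0,0],
  [20,0,0,0,0,0,0],
  [20,0,0,0,0,0,0],
])

```text
clock: 9.02
position: [0.5453, 0.1172, 0.2619]
ee_rot: [-0.026, 1.571, 0.026]
force: [0.4, -0.6, -2.2]
width: 0.301
```

>>> arm_command([
  [20,0,2,0,0,0,0],
  [20,0,0,0,0,0,0],
  [20,0,0,0,0,0,0],
])

```text
clock: 9.4
position: [0.5453, 0.1192, 0.262]
ee_rot: [-0.026, 1.571, 0.026]
force: [0.1, -0.5, -1.3]
width: 0.302
```

>>> arm_command([
  [20,0,1.5,0,0,0,0],
  [20,0,0,0,0,0,0],
  [20,0,0,0,0,0,0],
])

```text
clock: 9.78
position: [0.5452, 0.1206, 0.262]
ee_rot: [-0.026, 1.571, 0.026]
force: [0.9, -1.2, -1.4]
width: 0.302
```

>>> arm_command([
  [20,0,1.5,0,0,0,0],
  [20,0,0,0,0,0,0],
  [20,0,0,0,0,0,0],
])

```text
clock: 10.15
position: [0.5452, 0.1219, 0.262]
ee_rot: [-0.026, 1.571, 0.025]
force: [0.1, -4.1, -1.5]
width: 0.301
```

>>> arm_command([
  [20,0,1.5,0,0,0,0],
  [20,0,0,0,0,0,0],
  [20,0,0,0,0,0,0],
])

```text
clock: 10.52
position: [0.5451, 0.1236, 0.262]
ee_rot: [-0.026, 1.571, 0.026]
force: [0.5, -4.1, -0.8]
width: 0.302
```

Contact is at TCP y≈0.121. I'll squeeze toward y≈0.140 (rod about 19 mm in), checking the force on the way.

>>> arm_command([
  [20,0,4,0,0,0,0],
  [20,0,4,0,0,0,0],
  [20,0,4,0,0,0,0],
  [20,0,0,0,0,0,0],
  [20,0,0,0,0,0,0],
])

```text
clock: 11.15
position: [0.5448, 0.1345, 0.262]
ee_rot: [-0.026, 1.571, 0.024]
force: [0.6, -8.0, -0.9]
width: 0.302
```

>>> arm_command([
  [20,0,2,0,0,0,0],
  [20,0,1.5,0,0,0,0],
  [20,0,0,0,0,0,0],
  [20,0,0,0,0,0,0],
])

```text
clock: 11.65
position: [0.5447, 0.1376, 0.262]
ee_rot: [-0.026, 1.571, 0.023]
force: [-0.2, -10.0, -1.1]
width: 0.303
```

```bash
python3 look.py w4.png; python3 - <<'E'
from h import *
im,Rc,o=cam('scene');f=im['frame']
K=np.array(im['K']);p=Rc.T@(np.array([.5445,.13,.09])-o);u=(K@p)[:2]/p[2];print(u)
x,y=map(int,u);c=f[max(0,y-75):y+75,max(0,x-100):x+100];cv2.imwrite('pics/s4.png',cv2.resize(c[...,::-1],None,fx=3.5,fy=3.5,interpolation=cv2.INTER_CUBIC))
E
```

```text
11.65 27.914417728703214 [ -0.17489921 -10.04803855  -1.12805754]
pos [0.5447 0.1376 0.262 ] shift mm [  1.5 -37.6  -1.3] then turn [-0.11 -0.01  0.11] or shift after turn [  1.4 -37.6  -1.4]
tall 5958 ((541.47119140625, 192.35472106933594), (50.131649017333984, 45.40812683105469), 1.4266836643218994)
in tool ((55.13530731201172, -1.4573307037353516), (45.40079879760742, 50.131683349609375), 0.3600446581840515) min/max [147.22652226  32.34732965 -26.45390558] [161.87287031  77.74494953  23.74556188]
[299.1143556  179.89558749]Traceback (most recent call last):
  File "look.py", line 12, in <module>
    print('rod tool',len(q),q.min(0),q.max(0))
                            ~~~~~^^^
    return umr_minimum(a, axis, None, out, keepdims, initial, where)
ValueError: zero-size array to reduction operation minimum which has no identity
```

View pics/s4.png

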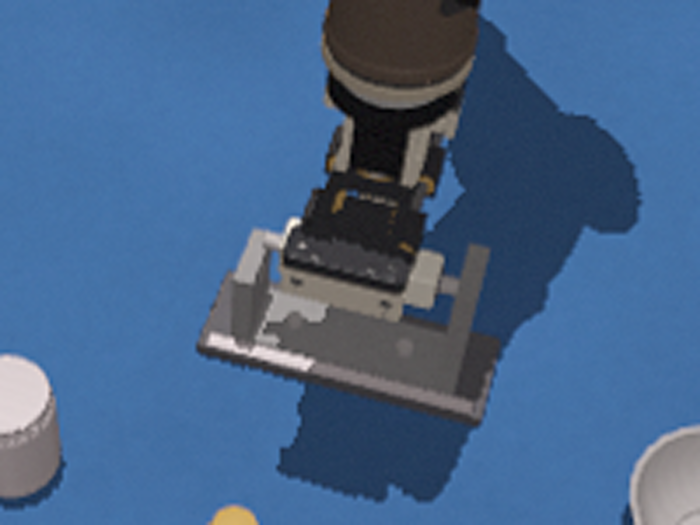

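The stub (crop px 265,238) sits above the short cheek and the rod presses on the tall cheek at (448,285). I'll squeeze a little more, then lower while watching the vertical force.

>>> arm_command([
  [20,0,2.3,0,0,0,0],
  [20,0,0,0,0,0,0],
  [20,4,0,0,0,0,0],
  [20,4,0,0,0,0,0],
  [20,0,0,0,0,0,0],
])

```text
clock: 12.38
position: [0.5451, 0.1397, 0.2544]
ee_rot: [-0.026, 1.569, 0.023]
force: [0.1, -9.7, 2.3]
width: 0.3
```

>>> arm_command([
  [20,2,0,0,0,0,0],
  [20,2,0,0,0,0,0],
  [20,1,0,0,0,0,0],
  [20,0,0,0,0,0,0],
])

```text
clock: 12.88
position: [0.5452, 0.1397, 0.2497]
ee_rot: [-0.025, 1.569, 0.023]
force: [0.2, -11.1, 5.0]
width: 0.304
```

>>> arm_command([
  [20,1.5,0,0,0,0,0],
  [20,1.5,0,0,0,0,0],
  [20,0,0,0,0,0,0],
])

```text
clock: 13.25
position: [0.5452, 0.1397, 0.2467]
ee_rot: [-0.025, 1.569, 0.023]
force: [-0.1, -10.5, 4.1]
width: 0.303
```

>>> arm_command([
  [20,1.5,0,0,0,0,0],
  [20,1.5,0,0,0,0,0],
  [20,0,0,0,0,0,0],
])

```text
clock: 13.62
position: [0.5453, 0.1397, 0.2437]
ee_rot: [-0.025, 1.569, 0.023]
force: [0.8, -10.3, 5.0]
width: 0.302
```

```bash
cat > tilt.py <<'E'
from h import *
s=arm.observe();im,Rc,o=cam('wrist');save(im,'t.png')
P=cloud(im,Rc,o);T=(P-s['position'])@R.from_rotvec(s['ee_rot']).as_matrix()*1000
k=(abs(T[...,2])<11)&(T[...,0]>140)&(T[...,0]<162)&(T[...,1]>17)&(T[...,1]<46)
q=T[k];c=np.polyfit(q[:,1],q[:,0],1);print(s['position'],s['force'],'n',len(q),'slope',c,'resid',np.std(q[:,0]-np.polyval(c,q[:,1])))
k=(abs(T[...,2])<12)&(T[...,0]<158)&(T[...,0]>140);print('bar end y',np.percentile(T[k][:,1],99.5))
E
python3 tilt.py
```

```text
[0.54529058 0.13970582 0.24369681] [  0.83752488 -10.27262697   4.96175871] n 2435 slope [-4.75390751e-03  1.52385451e+02] resid 0.5893362922639254
bar end y 51.44723898347111
```

It's level with no slip, and the steady vertical load is just friction from the rod tip. I'll keep lowering.

>>> arm_command([
  [20,2,0,0,0,0,0],
  [20,2,0,0,0,0,0],
  [20,2,0,0,0,0,0],
  [20,2,0,0,0,0,0],
  [20,0,0,0,0,0,0],
])

```text
clock: 14.3
position: [0.5453, 0.1397, 0.2356]
ee_rot: [-0.025, 1.569, 0.023]
force: [-0.0, -10.9, 4.0]
width: 0.304
```

>>> arm_command([
  [20,1.5,0,0,0,0,0],
  [20,1.5,0,0,0,0,0],
  [20,1,0,0,0,0,0],
  [20,1,0,0,0,0,0],
  [20,0,0,0,0,0,0],
])

```text
clock: 14.92
position: [0.5453, 0.1397, 0.2306]
ee_rot: [-0.025, 1.569, 0.023]
force: [2.5, -11.1, 3.1]
width: 0.3
```

>>> arm_command([
  [20,1,0,0,0,0,0],
  [20,1,0,0,0,0,0],
  [20,0,0,0,0,0,0],
])

```text
clock: 15.3
position: [0.5452, 0.1403, 0.2285]
ee_rot: [-0.025, 1.569, 0.024]
force: [0.1, -8.5, 3.8]
width: 0.298
```

The axial force fell to 8.5 N, so the rod has dropped into its cup. Next I'll back off toward −y so the stub enters the other cup; seated is y≈0.132.

>>> arm_command([
  [20,0,-1.5,0,0,0,0],
  [20,0,-1.5,0,0,0,0],
  [20,0,0,0,0,0,0],
  [20,0,0,0,0,0,0],
])

```text
clock: 15.8
position: [0.5452, 0.1376, 0.2285]
ee_rot: [-0.025, 1.569, 0.024]
force: [1.1, -7.5, 2.6]
width: 0.304
```

>>> arm_command([
  [20,0,-1.5,0,0,0,0],
  [20,0,-1,0,0,0,0],
  [20,0,0,0,0,0,0],
  [20,0,0,0,0,0,0],
])

```text
clock: 16.3
position: [0.5453, 0.1353, 0.2285]
ee_rot: [-0.025, 1.569, 0.025]
force: [0.2, -6.1, 3.5]
width: 0.299
```

>>> arm_command([
  [20,0,-1,0,0,0,0],
  [20,0,-0.5,0,0,0,0],
  [20,0,0,0,0,0,0],
  [20,0,0,0,0,0,0],
])

```text
clock: 16.8
position: [0.5453, 0.134, 0.2285]
ee_rot: [-0.025, 1.569, 0.025]
force: [0.8, -6.3, 2.4]
width: 0.299
```

```bash
python3 tilt.py
```

```text
[0.54530963 0.13400797 0.22848909] [ 0.79590368 -6.26748128  2.38059695] n 2433 slope [-3.89517604e-03  1.52392407e+02] resid 0.5852422546972997
bar end y 51.63125366906897
```

>>> arm_command([
  [20,-0.3,-1,0,0,0,0],
  [20,0,-0.5,0,0,0,0],
  [20,0,0,0,0,0,0],
  [20,0,0,0,0,0,0],
])

```text
clock: 17.35
position: [0.5453, 0.1326, 0.2287]
ee_rot: [-0.025, 1.569, 0.025]
force: [1.1, -5.3, 1.6]
width: 0.302
```

>>> arm_command([
  [20,-0.3,-0.7,0,0,0,0],
  [20,0,0,0,0,0,0],
  [20,0,0,0,0,0,0],
])

```text
clock: 17.73
position: [0.5454, 0.132, 0.2289]
ee_rot: [-0.025, 1.569, 0.025]
force: [1.5, -5.1, -0.6]
width: 0.304
```

The axial force is 5.1 N, which is what a 5 mm rod gives when seated, and the vertical load is about the spindle's own weight. I'll ease the grip, then open.

>>> arm_command([
  [20,0,-0.3,0,0,0,0],
  [20,0,0,0,0,0,0],
  [20,0,0,0,0,0,0],
], newtons=10)

```text
clock: 18.1
position: [0.5453, 0.1318, 0.2288]
ee_rot: [-0.025, 1.57, 0.025]
force: [1.1, -3.8, -0.9]
width: 0.305
```

>>> arm_command([
  [40,0,0,0,0,0,0],
  [60,0,0,0,0,0,0],
  [80,0,0,0,0,0,0],
  [80,0,0,0,0,0,0],
  [80,0,0,0,0,0,0],
])

```text
clock: 18.73
position: [0.5449, 0.1321, 0.2286]
ee_rot: [-0.026, 1.571, 0.026]
force: [0.3, -0.6, 0.4]
width: 0.798
```

```bash
python3 tilt.py;  python3 - <<'E'
from h import *
im,Rc,o=cam('scene');f=im['frame']
print(arm.observe()['width'],[(np.round(x['point'],4),round(x['p'],2)) for t in('spindle','stub_tip') for x in pinpoint('scene',t)[:1]])
c=f[105:255,199:399];cv2.imwrite('pics/s5.png',cv2.resize(c[...,::-1],None,fx=3.5,fy=3.5,interpolation=cv2.INTER_CUBIC))
E
```

```text
[0.54485268 0.13211453 0.22859237] [ 0.29967651 -0.62434573  0.3900017 ] n 2429 slope [-7.45999366e-04  1.52142108e+02] resid 0.5931433884252876
bar end y 51.1397333346347
0.8553335304596601 [(array([0.5493, 0.0599, 0.0616]), 0.6)]
```

View pics/s5.png

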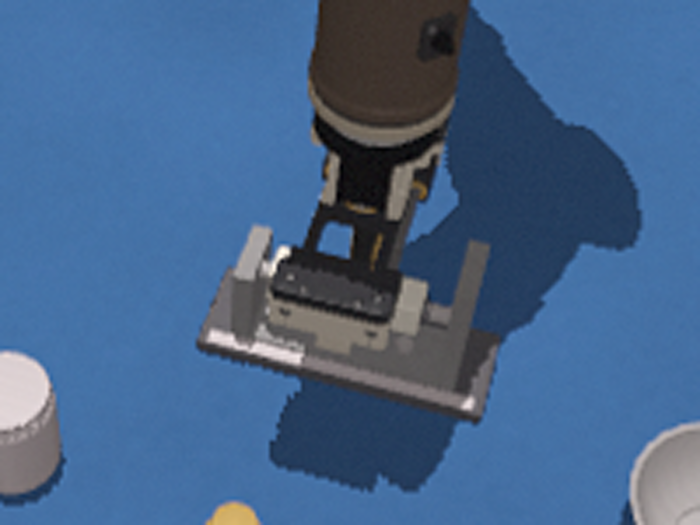

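The bar stays level between the cheeks after release (crop px 340,290), with the rod in the tall cheek. I'll open fully and lift straight up.

>>> arm_command([
  [90,0,0,0,0,0,0],
  [90,-20,0,0,0,0,0],
  [90,-50,0,0,0,0,0],
  [90,-60,0,0,0,0,0],
  [90,-30,-50,0,0,0,0],
])

```text
clock: 19.55
position: [0.5472, 0.0853, 0.3912]
ee_rot: [-0.03, 1.567, 0.033]
force: [1.2, -0.8, 0.3]
width: 0.978
```

>>> arm_command([
  [90,0,-60,0,0,0,0],
  [90,0,-60,0,0,0,0],
  [90,0,-60,0,0,0,0],
  [90,0,0,0,0,0,0],
  [90,0,0,0,0,0,0],
])

```text
clock: 20.18
position: [0.5524, -0.0978, 0.3884]
ee_rot: [-0.025, 1.571, 0.026]
force: [-0.8, 1.2, 0.3]
width: 0.98
```

```bash
python3 - <<'E'
from h import *
for c in('scene','top'):
    im,Rc,o=cam(c)
    if c=='scene': cv2.imwrite('pics/s6.png',cv2.resize(im['frame'][105:255,199:399,::-1],None,fx=3.5,fy=3.5,interpolation=cv2.INTER_CUBIC))
    for t in('spindle','holder_mid','tin','jar','bowl','weight'):print(c,t,[(np.round(x['point'],3),round(x['p'],2)) for x in pinpoint(c,t)[:1]])
P=cloud(im,Rc,o)
k=(abs(P[...,0]-.545)<.03)&(P[...,1]>.08)&(P[...,1]<.19)&(P[...,2]>.068)&(P[...,2]<.085);q=P[k]
print(len(q),cv2.minAreaRect(q[:,:2].astype(np.float32)*1000),np.median(q[:,2]),np.polyfit(q[:,1],q[:,2],1))
E
```

```text
scene spindle [(array([0.545, 0.132, 0.061]), 0.69)]
scene holder_mid [(array([0.54 , 0.134, 0.064]), 0.62)]
scene tin [(array([ 0.711, -0.051, -0.002]), 0.7)]
scene jar [(array([ 0.699, -0.264,  0.001]), 0.93)]
scene bowl [(array([ 0.619,  0.397, -0.001]), 0.8)]
scene weight [(array([0.738, 0.114, 0.001]), 0.84)]
top spindle [(array([0.548, 0.13 , 0.061]), 0.75)]
top holder_mid [(array([0.547, 0.133, 0.062]), 0.76)]
top tin [(array([ 0.711, -0.052, -0.003]), 0.8)]
top jar []
top bowl []
top weight [(array([0.743, 0.113, 0.003]), 0.61)]
568 ((546.8087158203125, 134.1366424560547), (27.943212509155273, 106.62583923339844), 1.0021061897277832) 0.0756743720227464 [0.00249111 0.07532141]
```

View pics/s6.png

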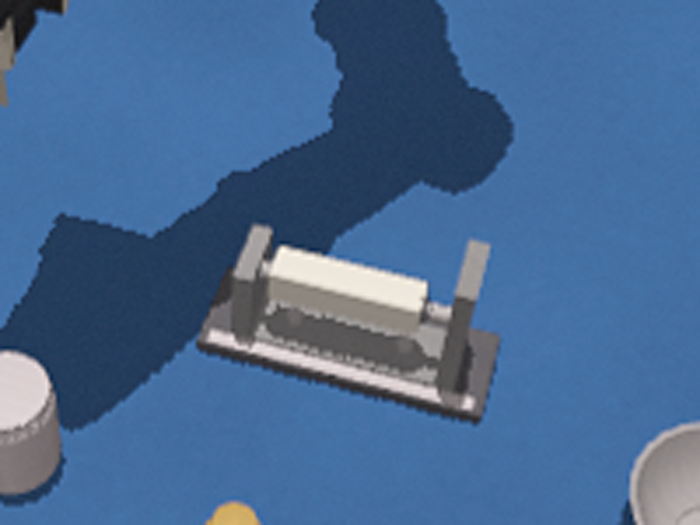

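It looks seated. The top view puts the bar about 3–4 mm toward +y of what I expected, so I'll check the end gaps directly (8 and 19 mm when home).

>>> arm_command([
  [90,0,40,0,0,0,0],
  [90,0,40,0,0,0,0],
  [90,0,0,0,0,0,0],
  [90,0,0,0,0,0,0],
])

```text
clock: 21.38
position: [0.5498, -0.0183, 0.3887]
ee_rot: [-0.026, 1.57, 0.025]
force: [0.2, 0.2, -0.1]
width: 0.984
```

```bash
python3 - <<'E'
from h import *
for c in('top','wrist'):
    im,Rc,o=cam(c);P=cloud(im,Rc,o);print(c,o.round(3))
    if c=='wrist': save(im,'w7.png')
    a=np.radians(1.8);d=np.array([-np.sin(a),np.cos(a)]);e=np.array([np.cos(a),np.sin(a)])
    L=(P[...,:2]-[.5445,.136])@d*1000;X=(P[...,:2]-[.5445,.136])@e*1000;Z=P[...,2]*1000
    for n,lo,hi,ya,yb,w in(('short',70,80,-90,-63,30),('tall',105,118,55,100,30),('bar',70,82,-62,56,15),('stub/rod',62,70,-75,75,5)):
        k=(Z>lo)&(Z<hi)&(L>ya)&(L<yb)&(abs(X)<w)
        if k.sum(): print(n,k.sum(),'L',np.percentile(L[k],[.5,2,50,98,99.5]).round(1),'X',np.percentile(X[k],[2,98]).round(1),'Z',np.median(Z[k]).round(1))
E
```

```text
top [0.457 0.031 0.98 ]
short 6 L [-69.1 -69.  -66.7 -66.7 -66.7] X [14.8 23.5] Z 74.9
tall 141 L [66.6 66.8 72.8 79.9 80. ] X [-24.3  24.2] Z 111.4
bar 562 L [-57.5 -55.3  -5.1  45.4  48.2] X [-11.9  14.2] Z 75.8
stub/rod 38 L [-63.5 -62.2  56.   67.5  67.8] X [-2.9  4.1] Z 67.3
wrist [0.547 0.055 0.369]
short 683 L [-81.3 -81.3 -74.4 -68.5 -68.5] X [-24.9  22.1] Z 75.9
bar 2638 L [-60.6 -59.  -16.4  22.4  23.7] X [-13.1  13.2] Z 76.1
stub/rod 69 L [-67.2 -67.2 -64.2 -61.1 -61.1] X [-4.4  4.9] Z 67.3
```

View pics/w7.png

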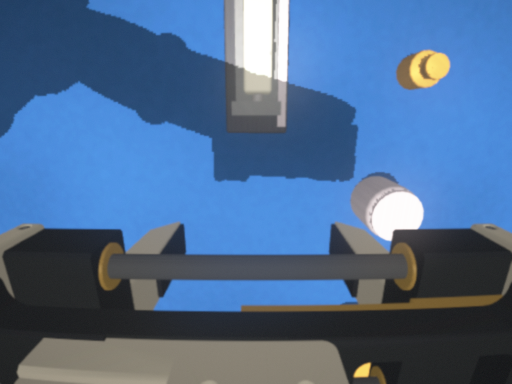

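Both end gaps match full seating: 7.9 mm at the stub end and 18.4 mm at the rod end. The bar top is at 76 mm, so its axis is at 62 mm. Handing in.

```bash
python3 -c "
from cell import arm
print(arm.sign_off())"
```

```text
the job is handed in; nothing more can be done
None
```

The spindle is back in the holder with both ends in the cups and the gripper clear of it. The job was handed in at about 21.5 s of the 58 s allowed, and sign-off reports no verdict.

**What I did:**
- I gripped the bar across its middle and lifted it with the spring out.
- I found the tall cheek by touch and squeezed the rod about 19 mm against it, short of the 23 mm stop. The wrist force peaked at about 11 N along the holder and 5 N vertically in the readings taken.
- I lowered the spindle until the rod dropped into its cup, eased back until the stub went into the other cup, then released and moved away.

**Last checks:**

| Check | Measured | Fully seated |
|---|---|---|
| Gap, bar to short cheek (wrist camera) | 7.9 mm | 8 mm |
| Gap, bar to tall cheek (top camera) | 18.4 mm | 19 mm |
| Axial force just before release | about 5 N | 5 N |
| Bar axis height | about 62 mm | 62 mm |
| Sideways offset from the cup axis | about 1 mm or less | 0 mm |

- **Alignment:** the bar's yaw agreed with the holder's to about 1°, inside the 0.05 rad limit.
- **Other objects:** the tin and weight showed no movement in either camera. The jar and bowl showed none in the scene camera, but the top camera's network did not find them in the last look.
- **Disagreement:** one rectangle fit from the top camera put the bar centre about 3–4 mm toward +y. The direct gap measurements did not support that, so I went with the gaps.

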